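# Index the stone-setter's turntable one hole on

### The arm

A 6-joint arm with a two-finger parallel gripper is mounted at the origin on the work surface. World frame = base frame: x ahead of the robot, y to its left, z up, the work surface at z = 0. Lengths are in m, angles in rad, forces in N, time in s.
With the tool pointing down it reaches from about 0.275 to 1 m from the base axis. Payload 8.4 kg.
Tool frame: the origin (TCP) lies at the centre of the arm's flange, where the gripper is bolted on; the fingertips stand 173 mm ahead of it and the grasp point (between the pads) lies 155 mm ahead of it (r.hold_point_z is the z of the grasp point in the tool frame, in m); z points along the fingers, y is the line along which they close (so a half turn about z gives the same grasp; the last joint's range is limited). The gripper opens to 85 mm and grips with 20 to 120 N. Pads are 22 mm wide; open, the fingers measure 114 mm over their backs; the gripper's body (76 mm by 85 mm) begins 54 mm behind the grasp point. The pads swing forward as they close: fully open they stand 13 mm farther back than shut.
Start: joints at [1.226, 0.353, 1.633, -0, 1.155, -0.002], TCP at [0.21, 0.589, 0.405] pointing down, gripper open.
Joint ranges: [-2.63, 2.63], [-0.92, 2.1], [0.06, 2.66], [-1.3, 4.44], [0, 2.69], [-3.02, 3.02]. Speed limits (rad/s): [2.22, 2.22, 2.79, 3.14, 3.14, 3.14].

### API

Orientations are given as a 3x3 rotation matrix whose columns are the frame's x, y, z axes.
In Python, from cell import r gives the robot as it stands. The module is installed in compiled form; this text tells all that it offers.
- The arm moves only by the tool move_arm, never from a script. Its argument "motion" is one flat list of numbers, 6 for each row, row after row: the shift along the tool's x, y, z in units of 10 cm (1.0 is 10 cm), then the turn, a rotation vector about the tool's x, y, z in units of 4 degrees (1.0 is 4 degrees). In form: [x, y, z, wx, wy, wz, x, y, z, wx, wy, wz, ...]. A call has exactly 5 rows; each row shifts and turns the commanded pose from where the row before left it, along the tool's axes as they then stand; what a row does not reach is not made up. A row lasts 1/12 s, in which the tool goes at most 41.7 mm and 7.16 degrees, less where a joint would pass 70% of its speed; a pose out of reach is approached as far as the arm can. A call with a number of a shift or a turn outside -1 to 1 is refused whole. A call with a gripper value outside its range is refused whole. "grip" is the opening, from -1 (shut) to 1 (fully open), set as the call begins (left out, the last holds). The fingers move at their own pace and stop on an object; "force" is the grip in N (left out, the last holds). Time passes only in rows, so rows that do not move let the fingers close, or fill a call up. It gives the time, the measured TCP pose, the force, the opening and the grip force at its end, in the units of the state.
- r.state(): the state, without advancing time (a new reading comes with each control period).
- r.camera(name): name is "scene" or "side" or "wrist"; returns a dict with "image" (420x560x3 uint8, red, green, blue), "fx", "fy", "cx", "cy" (pixels), "distortion" ([k1, k2, p1, p2, k3] as OpenCV has them; the pictures are not rectified), "rvec" (rotation vector, rad) and "tvec" (3), from world to camera coordinates, as OpenCV has them. Camera axes: x right, y down, z forward; pixel columns grow to the right and rows downward; lengths in m; the calibration is good to about 2 mm. A picture is of the moment at which its call begins. There is no depth.
- r.sign_off(): hands the job in; it is judged then, once.
Trained networks look in a picture, given as the dict that the camera call returned (one of the last four; its "shot" number tells which), for a name from the list of things; names that differ only in an ending like _2 or _b are one class to them, and where a whole thing is asked for, a point or a joint stands for the part that bears it (a point fixed in the world has none). Each returns a list of dicts, best first, with "confidence" (0 to 1); they miss things now and then, are a little off and sometimes report something else, mostly with a low value. They report only what shows in the picture. A call takes as long as a camera call.
- r.find_in(picture, query): "uv" ([column, row] in pixels, amid what is visible of it).
- r.place_of(picture, query): "uv" ([column, row] in pixels: a listed point, or the origin of a listed thing).
The state is a dict: "time": time; "joint_pos": joint angles; "qvel": joint speeds; "effort": joint torques, N m; "position": TCP position; "tcp_rot": TCP orientation; "ft_force": force on the tool from outside, world axes, zero at the start; "wrist_torque": the same for the moment, N m; "finger_gap": finger opening in m; "grip_force": force on a finger pad.
Only numpy, scipy, OpenCV 4.12 (cv2) and the standard library are available. Lean on these libraries where they do the work, as an engineer would, in place of code of your own. Each camera call takes 0.05 s, during which the arm holds its last target. There are 200 camera calls.

### The job

Index the stone-setter's turntable one hole clockwise (seen from above). First swivel the brass dust cover over that next hole aside, away from the red arm, until the hole is wholly clear; then pull the black plunger knob up to free the pin, start the arm on its way and let go of the knob before half way, so that the pin rides on the plate, and with the knob left alone push the red arm on until the pin snaps fully home in the uncovered hole. Stop at the click instead of forcing the arm (never lean on it with more than 25 N), leave the cover swung aside, and do not disturb the hammer, the ring mandrel or the jar.

Things in the scene. Friction and masses are not known exactly. Their poses are not given: they have to be found in the camera images.
- indexer: Fixed indexing work-holder: steel plate 240 mm square, top face 46 mm above the bench, on a green base. Origin: centre of the underside, on the vertical turning axis; x, y square to the plate's sides. Eight 11.6 mm holes on a circle of radius 95 mm: the pin starts in the one on +y; the next clockwise lies midway between +x and +y. The four corner holes have swivelling brass covers.
- turntable (a joint): Turn of the turntable (116 mm across, its silver brooch 84 mm above the bench) with red arm and plunger, rad, clockwise from above: 0 with the pin in its starting hole, 0.785 in the next. Play in a hole 0.01 either way. Stiff bearing: with the pin riding, pushing the block takes 3 to 6 N (jerks and rubbing up to 15 N), and it stays where left; once the pin is in, the arm stops dead.
- push_face (a point): Centre of the flat trailing side of the red arm's end block, the side to push: 65 mm above the bench, 95 mm from the turning axis, 20 mm from the plunger's axis. Its x points clockwise (the way to push), y outward along the arm, z up. The block is 40 mm wide along x, 34 mm along y, its underside 53 mm and its top 77 mm above the bench.
- knob_top (a point): Middle of the top of the black plunger knob, on the plunger's axis in the middle of the red block, 112 mm above the bench while the pin is home; goes up and round with it. The head is round, 29 mm across and 20 mm high, on a thinner neck. Axes as push_face. Fingers that push the block's side at mid height, pointing down, pass 5 mm clear of the knob.
- plunger (a joint): Lift of the spring plunger, m: 0 with its pin (10 mm thick, round nose) 10 mm deep in a hole, 0.010 with the pin riding on the plate, 0.017 at its upper stop. The spring pulls it down with 5.5 N at 0, 8 N at 0.010, 10 N at the stop. Let go over the plate it rides on it; over a hole it snaps in.
- cover (a joint): Swing of the brass cover of the next hole, rad: near 0 it covers the hole; grows anticlockwise from above, up to 1.75, as its free end moves away from the red arm. From 0.6 the hole is wholly clear. Pivot screw on the plate's diagonal, 138.6 mm from the indexer's axis. It takes about 1 N at the button and stays where left.
- cover_button (a point): Top middle of that cover's upright finger button: 13 mm across, 18 mm high, top 68 mm above the bench, 43.6 mm from the pivot screw, over the hole when the cover is at 0. Its x points to the pivot screw; the button swings towards its -y. The cover is a flat strip 32 mm wide, 90 mm long, 4 mm thick, lying on the plate. Between button and red block there is a gap of 46 mm.
- hammer: Hammer with a red handle, 240 mm long, lying on the bench; bystander. Origin on its underside.
- mandrel: Steel ring mandrel with a wooden handle, 300 mm long, up to 31 mm thick, lying on the bench; bystander.
- jar: Amber glass jar with a steel lid, 68 mm across, 85 mm high, standing on the bench; bystander. Origin: centre of its underside.

How it is judged:
By the outcome, as a careful person would: the job done as asked, in the order asked, and still so for the second after the job is handed in, with the robot touching nothing.
It also fails if it takes over 61 s, if anything falls off the work surface, if the arm or the gripper's body presses on something with over 40 N, if the wrist force passes 120 N, or if a joint passes its speed limit or range.

## Working session

There is one attempt and no reset: what is moved stays moved. The work goes in short steps, Python scripts to look and compute and a tool call to move; the robot and the scene stay as the last step left them, time stands still between calls to the robot, and variables do not carry over. Pictures are saved under pics/ and viewed, at most 10 in all, crops included, and the job is handed in when it is done.

Besides the shell and the picture viewer there is one more tool, called after "Emit:" as name(argument=value, ...) on one line, values as JSON. move_arm: Moves the arm, as the interface text tells. Its arguments: {"type":"object","properties":{"motion":{"type":"array","items":{"type":"number","minimum":-1,"maximum":1}},"grip":{"type":"number"},"force":{"type":"number"}},"required":["motion"]}

```bash
mkdir -p pics
cat > h.py <<'E'
import numpy as np, cv2
from cell import r
def cal(p):
    return np.array([[p['fx'],0,p['cx']],[0,p['fy'],p['cy']],[0,0,1]],float),np.array(p['distortion'],float),np.array(p['rvec'],float),np.array(p['tvec'],float)
def ray(p,uv):
    K,d,rv,t=cal(p); x=cv2.undistortPoints(np.array([[uv]],float),K,d)[0,0]
    R=cv2.Rodrigues(rv)[0]; return -R.T@t, R.T@np.array([x[0],x[1],1])
def atz(p,uv,z):
    c,d=ray(p,uv); return c+d*(z-c[2])/d[2]
def proj(p,X):
    K,d,rv,t=cal(p); return cv2.projectPoints(np.array(X,float).reshape(-1,1,3),rv,t,K,d)[0].reshape(-1,2)
def save(p,n): cv2.imwrite('pics/'+n,p['image'][:,:,::-1])
E
python3 - <<'E'
from h import *
np.set_printoptions(precision=4,suppress=True)
Z=dict(indexer=0,push_face=.065,knob_top=.112,cover_button=.068,hammer=0,mandrel=0.015,jar=0)
print(r.hold_point_z, r.state()['tcp_rot'].tolist() if hasattr(r.state()['tcp_rot'],'tolist') else r.state()['tcp_rot'])
for n in ['scene','side','wrist']:
    p=r.camera(n); save(p,n+'0.png')
    for q,z in Z.items():
        for o in r.place_of(p,q)[:2]: print(n,q,round(o['confidence'],2),np.array(o['uv']),atz(p,o['uv'],z)[:2])
E
```

```text
0.1547 [[-0.9418254909422935, 0.33610202632607467, -0.0004153442116270455], [0.3361022807791597, 0.9418246248944308, -0.0012778096538673233], [-3.829300760612799e-05, -0.0013430718414206666, -0.9999990973454298]]
scene indexer 0.81 [264.  238.3] [ 0.5328 -0.056 ]
scene push_face 0.86 [296.5 212.9] [0.5592 0.0315]
scene knob_top 0.65 [305.  205.3] [0.5872 0.0361]
scene cover_button 0.63 [295.3 239. ] [ 0.6322 -0.0283]
scene hammer 0.75 [381.5 155.8] [0.4665 0.4448]
scene mandrel 0.92 [138.6 299.5] [ 0.5271 -0.4125]
scene jar 0.84 [408.6 203.3] [0.6696 0.3542]
side indexer 0.87 [291.2 256.7] [ 0.5417 -0.0495]
side push_face 0.59 [289.7 219.2] [0.5686 0.0401]
side knob_top 0.4 [297.7 203.3] [0.5974 0.0487]
side cover_button 0.63 [318.8 225.1] [ 0.6397 -0.0173]
side hammer 0.88 [226.  168.8] [0.462  0.4555]
side mandrel 0.61 [327.1 361. ] [ 0.5059 -0.4169]
side jar 0.61 [289.2 171.5] [0.674  0.3598]
```

View pics/scene0.png

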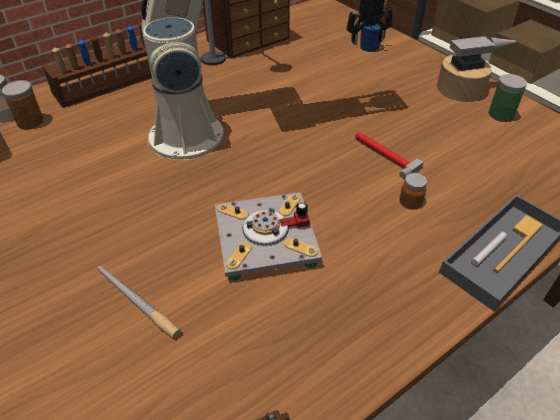

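View pics/wrist0.png

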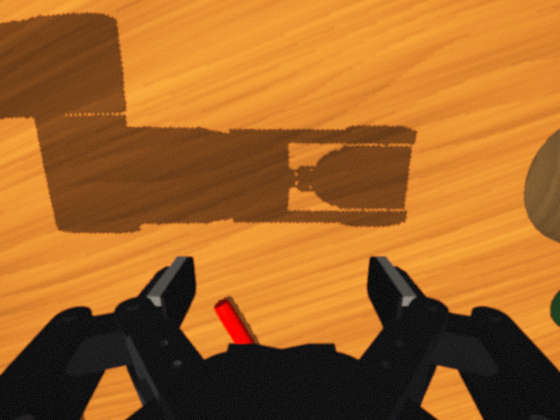

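The scene view shows the indexer at about (265,235), with the red arm toward (300,215) and the cover to open at (297,245). The wrist view shows only bench and the hammer handle at (230,315).

```bash
cat >> h.py <<'E'
def yawof(R): return np.degrees(np.arctan2(R[1,0],R[0,0]))
def plan(dst,yaw,n,src=None,arc=None):
    "rows (tool units) from src(pos,yaw) to dst pos, yaw deg, straight line, tool down"
    if src is None:
        s=r.state(); src=(np.array(s['position']),yawof(np.array(s['tcp_rot'])))
    p0,y0=np.array(src[0],float),src[1]; d=(np.array(dst)-p0)/n
    dy=((yaw-y0+180)%360-180)/n
    for k in range(n):
        a=np.radians(y0+k*dy); X=np.array([np.cos(a),np.sin(a),0]); Y=np.array([np.sin(a),-np.cos(a),0])
        print('%.3f,%.3f,%.3f,0,0,%.3f'%(d@X*10,d@Y*10,-d[2]*10,-dy/4),end=',\n' if k%5==4 else ', ')
    return np.array(dst),yaw
E
python3 - <<'E'
from h import *
np.set_printoptions(precision=4,suppress=True)
p=r.camera('wrist'); s=r.state(); R=np.array(s['tcp_rot'])
c,d=ray(p,(p['cx'],p['cy'])); print('cam in tool',R.T@(c-s['position']),R.T@d, s['time'],p['fx'])
plan((0.50,-0.03,0.40),105,20)
E
```

```text
cam in tool [0.0716 0.0001 0.0308] [-0.2834  0.0006  0.959 ] 1.25 293.8261991576587
-0.241,-0.243,0.002,0,0,0.692, -0.252,-0.231,0.002,0,0,0.692, -0.263,-0.218,0.002,0,0,0.692, -0.273,-0.205,0.002,0,0,0.692, -0.283,-0.192,0.002,0,0,0.692,
-0.292,-0.178,0.002,0,0,0.692, -0.300,-0.164,0.002,0,0,0.692, -0.307,-0.149,0.002,0,0,0.692, -0.314,-0.134,0.002,0,0,0.692, -0.320,-0.119,0.002,0,0,0.692,
-0.326,-0.103,0.002,0,0,0.692, -0.330,-0.087,0.002,0,0,0.692, -0.334,-0.071,0.002,0,0,0.692, -0.337,-0.055,0.002,0,0,0.692, -0.339,-0.039,0.002,0,0,0.692,
-0.341,-0.022,0.002,0,0,0.692, -0.342,-0.006,0.002,0,0,0.692, -0.341,0.011,0.002,0,0,0.692, -0.341,0.027,0.002,0,0,0.692, -0.339,0.044,0.002,0,0,0.692,
```

Run:
```python
from h import *
plan((0.57,-0.12,0.40),105,25)
```

```text
-0.231,-0.219,0.002,0,0,0.554, -0.239,-0.209,0.002,0,0,0.554, -0.247,-0.200,0.002,0,0,0.554, -0.255,-0.190,0.002,0,0,0.554, -0.262,-0.180,0.002,0,0,0.554,
-0.269,-0.170,0.002,0,0,0.554, -0.275,-0.160,0.002,0,0,0.554, -0.281,-0.149,0.002,0,0,0.554, -0.286,-0.138,0.002,0,0,0.554, -0.292,-0.127,0.002,0,0,0.554,
-0.296,-0.115,0.002,0,0,0.554, -0.300,-0.104,0.002,0,0,0.554, -0.304,-0.092,0.002,0,0,0.554, -0.308,-0.080,0.002,0,0,0.554, -0.310,-0.068,0.002,0,0,0.554,
-0.313,-0.056,0.002,0,0,0.554, -0.315,-0.044,0.002,0,0,0.554, -0.316,-0.032,0.002,0,0,0.554, -0.317,-0.020,0.002,0,0,0.554, -0.318,-0.008,0.002,0,0,0.554,
-0.318,0.005,0.002,0,0,0.554, -0.317,0.017,0.002,0,0,0.554, -0.317,0.029,0.002,0,0,0.554, -0.315,0.041,0.002,0,0,0.554, -0.313,0.054,0.002,0,0,0.554,
```

Emit:
move_arm(motion=[-0.231,-0.219,0.002,0,0,0.554,-0.239,-0.209,0.002,0,0,0.554,-0.247,-0.2,0.002,0,0,0.554,-0.255,-0.19,0.002,0,0,0.554,-0.262,-0.18,0.002,0,0,0.554], grip=-1)

```text
time: 1.67
position: [0.2825, 0.4457, 0.4037]
tcp_rot: [[-0.859, 0.512, 0.0], [0.512, 0.859, 0.0], [-0.0, 0.0, -1.0]]
ft_force: [0.6, -0.0, 0.8]
finger_gap: 0.0253
grip_force: 0.0
```

Emit:
move_arm(motion=[-0.269,-0.17,0.002,0,0,0.554,-0.275,-0.16,0.002,0,0,0.554,-0.281,-0.149,0.002,0,0,0.554,-0.286,-0.138,0.002,0,0,0.554,-0.292,-0.127,0.002,0,0,0.554])

```text
time: 2.08
position: [0.3545, 0.3037, 0.4029]
tcp_rot: [[-0.744, 0.668, 0.0], [0.668, 0.744, 0.0], [-0.0, 0.001, -1.0]]
ft_force: [0.4, 0.7, 0.4]
finger_gap: 0.0001
grip_force: 0.0
```

Emit:
move_arm(motion=[-0.296,-0.115,0.002,0,0,0.554,-0.3,-0.104,0.002,0,0,0.554,-0.304,-0.092,0.002,0,0,0.554,-0.308,-0.08,0.002,0,0,0.554,-0.31,-0.068,0.002,0,0,0.554])

```text
time: 2.5
position: [0.4265, 0.1621, 0.4019]
tcp_rot: [[-0.602, 0.798, 0.001], [0.798, 0.602, 0.0], [-0.0, 0.001, -1.0]]
ft_force: [0.0, 0.1, -0.1]
finger_gap: 0.0001
grip_force: 0.0
```

Emit:
move_arm(motion=[-0.313,-0.056,0.002,0,0,0.554,-0.315,-0.044,0.002,0,0,0.554,-0.316,-0.032,0.002,0,0,0.554,-0.317,-0.02,0.002,0,0,0.554,-0.318,-0.008,0.002,0,0,0.554])

```text
time: 2.92
position: [0.4985, 0.0202, 0.4009]
tcp_rot: [[-0.437, 0.899, 0.001], [0.899, 0.437, 0.0], [-0.0, 0.001, -1.0]]
ft_force: [0.7, 0.2, 0.6]
finger_gap: -0.0002
grip_force: 0.0
```

Emit:
move_arm(motion=[-0.318,0.005,0.002,0,0,0.554,-0.317,0.017,0.002,0,0,0.554,-0.317,0.029,0.002,0,0,0.554,-0.315,0.041,0.002,0,0,0.554,-0.313,0.054,0.002,0,0,0.554])

```text
time: 3.33
position: [0.5704, -0.1215, 0.3997]
tcp_rot: [[-0.256, 0.967, 0.0], [0.967, 0.256, 0.0], [-0.0, 0.0, -1.0]]
ft_force: [-0.1, -0.3, -0.1]
finger_gap: 0.0003
grip_force: 0.0
```

Run:
```python
from h import *
np.set_printoptions(precision=4,suppress=True)
Z=dict(indexer=0,push_face=.065,knob_top=.112,cover_button=.068)
p=r.camera('wrist'); save(p,'wrist1.png'); s=r.state(); print(s['time'],s['position'],yawof(np.array(s['tcp_rot'])))
for q,z in Z.items():
    for o in r.place_of(p,q)[:4]: print(q,round(o['confidence'],2),np.array(o['uv']),atz(p,o['uv'],z)[:2])
```

```text
3.3833 [ 0.5726 -0.1254  0.4   ] 104.62773105122271
indexer 0.75 [271.5 121. ] [ 0.5415 -0.0552]
push_face 0.93 [316.4  27. ] [0.5625 0.0386]
knob_top 0.8 [346.8  26.2] [0.5839 0.0316]
cover_button 0.83 [365.9 119. ] [ 0.6332 -0.0284]
```

View pics/wrist1.png

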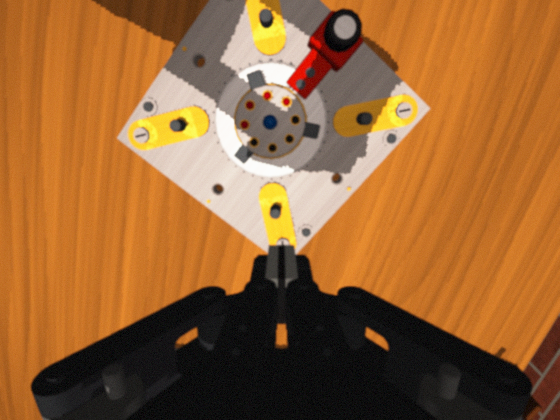

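Wrist view shows the whole indexer. Brooch is at (270,122), knob at (346,27), next cover's button at (365,118) with its pivot at (404,110), and the opposite pivot at (141,135).

Run:
```python
from h import *
from scipy.optimize import least_squares
np.set_printoptions(precision=4,suppress=True)
p=r.camera('wrist')
# (radius, angle rel to +y ccw deg, z, uv)
F=[(0,0,.084,(270,122)),(.1386,-45,.052,(404,110)),(.1386,135,.052,(141,135)),(.095,0,.112,(345.5,26.5)),
 (.095,-45,.068,(366,118.5)),(.1697,-45,.046,(430,108)),(.1697,135,.046,(118,138)),(.095,-90,.046,(337,179)),(.095,180,.046,(218,189)),(.095,90,.046,(199,61))]
def X(v): 
    return np.array([[v[0]+R*np.cos(v[2]+np.radians(a)),v[1]+R*np.sin(v[2]+np.radians(a)),z] for R,a,z,_ in F])
uv=np.array([f[3] for f in F])
f=lambda v:(proj(p,X(v))-uv).ravel()
s=least_squares(f,[.54,-.055,1.05],loss='soft_l1'); print(s.x,np.degrees(s.x[2])); print(f(s.x).reshape(-1,2))
```

```text
[ 0.5414 -0.0538  1.1378] 65.18853228196929
[[-0.0722  0.102 ]
 [-0.0408  0.3652]
 [ 0.4605  0.1894]
 [-0.3669  0.793 ]
 [ 0.6438 -5.0686]
 [ 0.5362  0.2858]
 [-1.3592 -0.0594]
 [ 0.1645 -0.4091]
 [-0.1219  0.2152]
 [-0.1562 -0.3724]]
```

```bash
cat >> h.py <<'E'
C=np.array([.5414,-.0538]); A=65.19
def un(g): return np.array([np.cos(np.radians(g)),np.sin(np.radians(g))])
D=A-45; P=C+.1386*un(D)
def path(ws,n,src):
    for w in ws: src=plan(w[0],w[1],n,src)
    return src
E
python3 - <<'E'
from h import *
s=r.state(); src=(np.array([.5704,-.1236,.40]),105.0); print(s['position'],yawof(np.array(s['tcp_rot'])))
def cov(th,off,z=.230):
    b=P-.0436*un(D+np.degrees(th)); y=D+90+np.degrees(th)*.5
    q=b+(.0175+off)*un(y); return np.r_[q,z],y
src=(np.array(s['position']),yawof(np.array(s['tcp_rot'])))
a,y=cov(.14,.008); 
src=plan(np.r_[a[:2],.30],y,5,src); print(); src=plan(a,y,5,src); print()
ths=np.linspace(.14,1.15,15)
path([cov(t,0) for t in ths],1,src) if 0 else None
for i,t in enumerate(ths):
    if i%5==0: print()
    src=plan(*cov(t,max(0,.008-.008*i/2)),1,src)
print(src)
E
```

```text
[ 0.56936167 -0.11919481  0.39951092] 104.99829087809648
0.196,0.163,0.199,0,0,-0.460, 0.191,0.169,0.199,0,0,-0.460, 0.185,0.175,0.199,0,0,-0.460, 0.180,0.181,0.199,0,0,-0.460, 0.174,0.187,0.199,0,0,-0.460,

0.000,0.000,0.140,0,0,-0.000, 0.000,0.000,0.140,0,0,-0.000, 0.000,0.000,0.140,0,0,-0.000, 0.000,0.000,0.140,0,0,-0.000, 0.000,0.000,0.140,0,0,-0.000,


0.000,0.000,-0.000,0,0,-0.000, -0.071,-0.004,-0.000,0,0,-0.517, -0.071,-0.002,-0.000,0,0,-0.517, -0.031,-0.001,-0.000,0,0,-0.517, -0.031,0.000,-0.000,0,0,-0.517, 
-0.031,0.001,-0.000,0,0,-0.517, -0.030,0.003,-0.000,0,0,-0.517, -0.030,0.004,-0.000,0,0,-0.517, -0.030,0.005,-0.000,0,0,-0.517, -0.029,0.006,-0.000,0,0,-0.517, 
-0.029,0.007,-0.000,0,0,-0.517, -0.028,0.008,-0.000,0,0,-0.517, -0.028,0.009,-0.000,0,0,-0.517, -0.027,0.010,-0.000,0,0,-0.517, -0.027,0.011,-0.000,0,0,-0.517, (array([ 0.65450203, -0.03896359,  0.23      ]), np.float64(143.13507322002232))
```

Emit:
move_arm(motion=[0.196,0.163,0.199,0,0,-0.46,0.191,0.169,0.199,0,0,-0.46,0.185,0.175,0.199,0,0,-0.46,0.18,0.181,0.199,0,0,-0.46,0.174,0.187,0.199,0,0,-0.46], grip=-1)

```text
time: 4.05
position: [0.6229, -0.0017, 0.2997]
tcp_rot: [[-0.412, 0.911, 0.0], [0.911, 0.412, 0.0], [-0.0, 0.0, -1.0]]
ft_force: [-0.1, -0.2, 0.3]
finger_gap: 0.0001
grip_force: 0.0
```

Run:
```python
from h import *
np.set_printoptions(precision=4,suppress=True)
p=r.camera('wrist'); s=r.state(); print(s['position'],yawof(np.array(s['tcp_rot'])))
for k in range(2):
  for q,z in dict(knob_top=.112,cover_button=.068).items():
    for o in r.place_of(p,q)[:2]: print(q,round(o['confidence'],2),np.array(o['uv']),atz(p,o['uv'],z)[:2])
  if k==0: p=r.camera('side')
```

```text
[0.6233 0.0018 0.2959] 114.5445602497363
knob_top 0.66 [235.6 173.9] [0.5828 0.0287]
cover_button 0.57 [277.9 257.8] [ 0.6326 -0.0272]
knob_top 0.47 [297.1 205.4] [0.5925 0.0401]
knob_top 0.21 [288.8 168.5] [0.6296 0.2268]
cover_button 0.8 [317.8 227.9] [ 0.6325 -0.0277]
```

Emit:
move_arm(motion=[0,0,0.08,0,0,0,0,0,0.16,0,0,0,0,0,0.2,0,0,0,0,0,0.16,0,0,0,0,0,0.08,0,0,0])

```text
time: 4.77
position: [0.6224, -0.005, 0.2307]
tcp_rot: [[-0.408, 0.913, -0.001], [0.913, 0.408, -0.0], [0.001, -0.001, -1.0]]
ft_force: [-2.1, -0.1, -0.3]
finger_gap: -0.0001
grip_force: 0.0
```

Emit:
move_arm(motion=[0,0,0,0,0,0,-0.05,-0.004,0,0,0,-0.517,-0.05,-0.002,0,0,0,-0.517,-0.042,-0.001,0,0,0,-0.517,-0.031,0,0,0,0,-0.517])

```text
time: 5.18
position: [0.6306, -0.0204, 0.2333]
tcp_rot: [[-0.537, 0.843, 0.001], [0.843, 0.537, 0.0], [-0.0, 0.001, -1.0]]
ft_force: [-1.8, 1.5, -0.1]
finger_gap: 0.0
grip_force: 0.6
```

Run:
```python
from h import *
np.set_printoptions(precision=4,suppress=True)
p=r.camera('side'); s=r.state(); print(s['position'],yawof(np.array(s['tcp_rot'])),s['ft_force'])
for q,z in dict(knob_top=.112,cover_button=.068).items():
    for o in r.place_of(p,q)[:2]: print(q,round(o['confidence'],2),np.array(o['uv']),atz(p,o['uv'],z)[:2])
```

```text
[ 0.6308 -0.0207  0.2334] 122.62871998288458 [-0.7694 -1.0761  0.0556]
cover_button 0.71 [320.6 229.1] [ 0.6383 -0.0354]
```

Emit:
move_arm(motion=[-0.031,0.001,0.005,0,0,-0.517,-0.03,0.003,0.005,0,0,-0.517,-0.03,0.004,0.005,0,0,-0.517,-0.03,0.005,0.005,0,0,-0.517,-0.029,0.006,0,0,0,-0.517])

```text
time: 5.75
position: [0.6408, -0.0307, 0.2307]
tcp_rot: [[-0.679, 0.734, 0.0], [0.734, 0.679, 0.0], [-0.0, 0.0, -1.0]]
ft_force: [-1.2, 0.9, -0.2]
finger_gap: 0.0002
grip_force: 0.6
```

Emit:
move_arm(motion=[-0.029,0.007,0,0,0,-0.517,-0.028,0.008,0,0,0,-0.517,-0.028,0.009,0,0,0,-0.517,-0.027,0.01,0,0,0,-0.517,-0.027,0.011,0,0,0,-0.517])

```text
time: 6.17
position: [0.654, -0.0369, 0.2307]
tcp_rot: [[-0.8, 0.6, -0.0], [0.6, 0.8, -0.0], [-0.0, -0.0, -1.0]]
ft_force: [-0.8, -0.0, -0.1]
finger_gap: 0.0001
grip_force: 0.6
```

Run:
```python
from h import *
np.set_printoptions(precision=4,suppress=True)
p=r.camera('side'); s=r.state(); print(s['position'],yawof(np.array(s['tcp_rot'])),s['ft_force'])
for q,z in dict(knob_top=.112,cover_button=.068).items():
    for o in r.place_of(p,q)[:2]: print(q,round(o['confidence'],2),np.array(o['uv']),atz(p,o['uv'],z)[:2])
for t in [.6,.8,1,1.15]: print(t,P-.0436*un(D+np.degrees(t)))
K=C+.095*un(A); print('K',K)
src=(np.array(s['position']),yawof(np.array(s['tcp_rot'])))
# lift straight & retreat, then to above knob w/ tool x radial
src=plan(src[0]+np.array([-.01,.02,.05]),src[1],5,src);print()
src=plan(np.r_[K,.32],A,10,src)
```

```text
[ 0.6544 -0.037   0.2308] 143.27028508612324 [ 0.5874  0.3172 -0.3599]
knob_top 0.54 [296.9 203.9] [0.5942 0.0469]
cover_button 0.58 [331.2 232.8] [ 0.6613 -0.0605]
0.6 [ 0.6462 -0.0415]
0.8 [ 0.6538 -0.0458]
1 [ 0.662  -0.0485]
1.15 [ 0.6685 -0.0495]
K [0.5813 0.0324]
0.040,0.020,-0.100,0,0,-0.000, 0.040,0.020,-0.100,0,0,-0.000, 0.040,0.020,-0.100,0,0,-0.000, 0.040,0.020,-0.100,0,0,-0.000, 0.040,0.020,-0.100,0,0,-0.000,

0.080,0.002,-0.039,0,0,1.952, 0.080,-0.009,-0.039,0,0,1.952, 0.078,-0.020,-0.039,0,0,1.952, 0.074,-0.030,-0.039,0,0,1.952, 0.070,-0.040,-0.039,0,0,1.952,
0.063,-0.049,-0.039,0,0,1.952, 0.056,-0.057,-0.039,0,0,1.952, 0.048,-0.064,-0.039,0,0,1.952, 0.039,-0.070,-0.039,0,0,1.952, 0.029,-0.075,-0.039,0,0,1.952,
```

Run:
```python
from h import *
s=r.state(); src=(np.array(s['position'])+np.array([-.010,.020,.05]),yawof(np.array(s['tcp_rot'])))
K=C+.095*un(A)
src=plan(np.r_[K,.32],A,20,src)
```

```text
0.040,0.001,-0.020,0,0,0.973, 0.040,-0.002,-0.020,0,0,0.973, 0.040,-0.005,-0.020,0,0,0.973, 0.039,-0.007,-0.020,0,0,0.973, 0.039,-0.010,-0.020,0,0,0.973,
0.038,-0.013,-0.020,0,0,0.973, 0.037,-0.015,-0.020,0,0,0.973, 0.036,-0.018,-0.020,0,0,0.973, 0.035,-0.020,-0.020,0,0,0.973, 0.033,-0.022,-0.020,0,0,0.973,
0.032,-0.025,-0.020,0,0,0.973, 0.030,-0.027,-0.020,0,0,0.973, 0.028,-0.029,-0.020,0,0,0.973, 0.026,-0.030,-0.020,0,0,0.973, 0.024,-0.032,-0.020,0,0,0.973,
0.022,-0.034,-0.020,0,0,0.973, 0.019,-0.035,-0.020,0,0,0.973, 0.017,-0.036,-0.020,0,0,0.973, 0.014,-0.037,-0.020,0,0,0.973, 0.012,-0.038,-0.020,0,0,0.973,
```

Emit:
move_arm(motion=[0.02,0.01,-0.05,0,0,0,0.05,0.025,-0.1,0,0,0,0.06,0.03,-0.15,0,0,0,0.05,0.025,-0.12,0,0,0,0.02,0.01,-0.08,0,0,0])

```text
time: 6.73
position: [0.644, -0.0158, 0.283]
tcp_rot: [[-0.8, 0.6, 0.003], [0.6, 0.8, 0.0], [-0.002, 0.002, -1.0]]
ft_force: [1.0, 0.3, 1.4]
finger_gap: -0.0
grip_force: 0.0
```

Emit:
move_arm(motion=[0.04,0.001,-0.02,0,0,0.973,0.04,-0.002,-0.02,0,0,0.973,0.04,-0.005,-0.02,0,0,0.973,0.039,-0.007,-0.02,0,0,0.973,0.039,-0.01,-0.02,0,0,0.973], grip=0.4)

```text
time: 7.15
position: [0.6281, -0.0041, 0.2915]
tcp_rot: [[-0.551, 0.834, 0.001], [0.834, 0.551, -0.0], [-0.001, 0.001, -1.0]]
ft_force: [0.2, 0.1, 0.1]
finger_gap: 0.0591
grip_force: 0.0
```

Emit:
move_arm(motion=[0.038,-0.013,-0.02,0,0,0.973,0.037,-0.015,-0.02,0,0,0.973,0.036,-0.018,-0.02,0,0,0.973,0.035,-0.02,-0.02,0,0,0.973,0.033,-0.022,-0.02,0,0,0.973])

```text
time: 7.57
position: [0.6122, 0.0082, 0.3014]
tcp_rot: [[-0.242, 0.97, 0.001], [0.97, 0.242, -0.0], [-0.0, 0.001, -1.0]]
ft_force: [0.1, 0.4, -0.3]
finger_gap: 0.0599
grip_force: 0.0
```

Emit:
move_arm(motion=[0.032,-0.025,-0.02,0,0,0.973,0.03,-0.027,-0.02,0,0,0.973,0.028,-0.029,-0.02,0,0,0.973,0.026,-0.03,-0.02,0,0,0.973,0.024,-0.032,-0.02,0,0,0.973])

```text
time: 7.98
position: [0.5964, 0.0206, 0.3114]
tcp_rot: [[0.095, 0.995, 0.001], [0.995, -0.095, 0.0], [0.0, 0.001, -1.0]]
ft_force: [-0.6, 0.4, -0.5]
finger_gap: 0.06
grip_force: 0.0
```

Emit:
move_arm(motion=[0.022,-0.034,-0.02,0,0,0.973,0.019,-0.035,-0.02,0,0,0.973,0.017,-0.036,-0.02,0,0,0.973,0.014,-0.037,-0.02,0,0,0.973,0.012,-0.038,-0.02,0,0,0.973])

```text
time: 8.4
position: [0.5806, 0.0329, 0.3214]
tcp_rot: [[0.421, 0.907, 0.001], [0.907, -0.421, 0.0], [0.001, 0.001, -1.0]]
ft_force: [-0.4, -0.6, -0.2]
finger_gap: 0.0597
grip_force: 0.0
```

Run:
```python
from h import *
np.set_printoptions(precision=4,suppress=True)
p=r.camera('wrist'); save(p,'wrist2.png'); s=r.state(); print(s['time'],s['position'],yawof(np.array(s['tcp_rot'])),s['finger_gap'])
for q,z in dict(knob_top=.112,cover_button=.068,push_face=.065).items():
    for o in r.place_of(p,q)[:2]: print(q,round(o['confidence'],2),np.array(o['uv']),atz(p,o['uv'],z)[:2])
```

```text
8.45 [0.5803 0.0332 0.3217] 64.81852652487632 0.05985900183286262
cover_button 0.59 [414.3 261.1] [ 0.6665 -0.0522]
push_face 0.88 [258.6 216.9] [0.5638 0.0379]
```

View pics/wrist2.png

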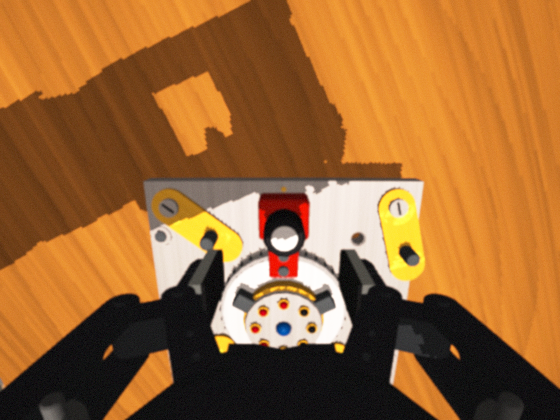

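The wrist view shows the cover swung aside with the hole clear at (358,238). The knob at (285,237) is centred between the fingers.

Emit:
move_arm(motion=[0,0,0.06,0,0,0,0,0,0.15,0,0,0,0,0,0.22,0,0,0,0,0,0.16,0,0,0,0,0,0.085,0,0,0])

```text
time: 9.02
position: [0.5802, 0.0323, 0.2504]
tcp_rot: [[0.417, 0.909, -0.003], [0.909, -0.417, -0.0], [-0.001, -0.002, -1.0]]
ft_force: [-0.0, -0.5, 0.4]
finger_gap: 0.0598
grip_force: 0.0
```

Emit:
move_arm(motion=[0,0,0,0,0,0,0,0,0,0,0,0,0,0,0,0,0,0,0,0,0,0,0,0,0,0,0,0,0,0], grip=-0.3, force=40)

```text
time: 9.43
position: [0.5814, 0.0324, 0.2537]
tcp_rot: [[0.418, 0.908, 0.002], [0.908, -0.418, 0.0], [0.001, 0.002, -1.0]]
ft_force: [1.6, -0.6, 0.9]
finger_gap: 0.0297
grip_force: 0.7
```

Emit:
move_arm(motion=[0,0,0,0,0,0,0,0,0,0,0,0,0,0,0,0,0,0,0,0,0,0,0,0,0,0,0,0,0,0], grip=-0.6)

```text
time: 9.85
position: [0.5815, 0.0325, 0.2538]
tcp_rot: [[0.418, 0.908, 0.002], [0.908, -0.418, 0.0], [0.001, 0.002, -1.0]]
ft_force: [1.5, -0.8, 6.4]
finger_gap: 0.0276
grip_force: 39.2
```

Emit:
move_arm(motion=[0,0,-0.02,0,0,0,0,0,-0.035,0,0,0,0,0,-0.035,0,0,0,0,0,-0.03,0,0,0,0,0,-0.02,0,0,0])

```text
time: 10.27
position: [0.581, 0.0326, 0.2667]
tcp_rot: [[0.418, 0.908, 0.001], [0.908, -0.418, 0.0], [0.0, 0.001, -1.0]]
ft_force: [5.2, 0.4, -8.9]
finger_gap: 0.0272
grip_force: 39.9
```

Run:
```python
from h import *
np.set_printoptions(precision=4,suppress=True)
p=r.camera('side'); s=r.state(); print(s['time'],s['position'],yawof(np.array(s['tcp_rot'])),s['finger_gap'],s['ft_force'],s['grip_force'])
save({'image':cv2.resize(p['image'][150:290,220:400],None,fx=3,fy=3)},'side3.png')
src=(np.r_[C+.095*un(A),.27],A)
for k in range(10):
    y=A-(k+1)*np.degrees(.26)/10; src=plan(np.r_[C+.095*un(y),.27],y,1,src)
```

```text
10.3167 [0.5811 0.0326 0.267 ] 65.28825834735355 0.027612588979628247 [ 5.3879  0.3498 -9.0715] 39.98202606104314
-0.000,0.025,-0.000,0,0,0.372, -0.000,0.025,-0.000,0,0,0.372, -0.000,0.025,-0.000,0,0,0.372, -0.000,0.025,-0.000,0,0,0.372, -0.000,0.025,-0.000,0,0,0.372, -0.000,0.025,-0.000,0,0,0.372, -0.000,0.025,-0.000,0,0,0.372, -0.000,0.025,-0.000,0,0,0.372, -0.000,0.025,-0.000,0,0,0.372, -0.000,0.025,-0.000,0,0,0.372,
```

View pics/side3.png

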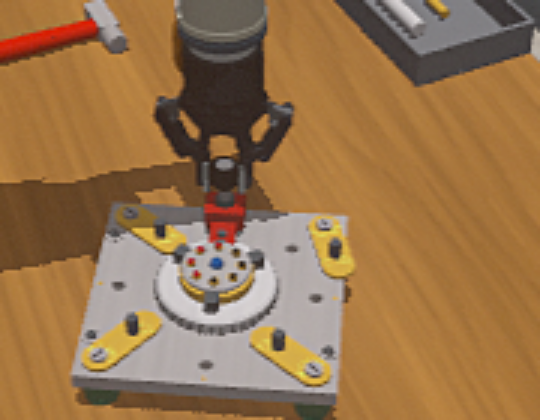

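The side crop shows the knob gripped at (225,175) with the cover open at (333,248).

Emit:
move_arm(motion=[0,0.015,0,0,0,0.22,0,0.02,0,0,0,0.3,0,0.025,0,0,0,0.372,0,0.025,0,0,0,0.372,0,0.025,0,0,0,0.372])

```text
time: 10.73
position: [0.5906, 0.0277, 0.2662]
tcp_rot: [[0.521, 0.854, -0.001], [0.854, -0.521, 0.0], [-0.0, -0.001, -1.0]]
ft_force: [4.1, 2.9, -9.0]
finger_gap: 0.0279
grip_force: 40.1
```

Emit:
move_arm(motion=[0,0.025,0,0,0,0.372,0,0.025,0,0,0,0.372,0,0.025,0,0,0,0.372,0,0.025,0,0,0,0.372,0,0.015,0,0,0,0.22])

```text
time: 11.15
position: [0.6003, 0.0211, 0.2662]
tcp_rot: [[0.619, 0.785, -0.001], [0.785, -0.619, 0.0], [-0.0, -0.001, -1.0]]
ft_force: [4.7, 3.3, -8.5]
finger_gap: 0.028
grip_force: 40.1
```

Run:
```python
from h import *
np.set_printoptions(precision=4,suppress=True)
s=r.state(); print(s['time'],s['position'],yawof(np.array(s['tcp_rot'])),s['finger_gap'],s['ft_force'])
v=np.array(s['position'])[:2]-C; print(A-np.degrees(np.arctan2(v[1],v[0])),np.hypot(*v))
```

```text
11.15 [0.6003 0.0211 0.2662] 51.7640870277655 0.027952485015455573 [ 4.682   3.2844 -8.4732]
13.371729681710285 0.09529124304228569
```

Emit:
move_arm(motion=[0,0,0.01,0,0,0,0,0,0.01,0,0,0,0,0,0.01,0,0,0,0,0,0,0,0,0,0,0,0,0,0,0])

```text
time: 11.57
position: [0.6004, 0.021, 0.2637]
tcp_rot: [[0.617, 0.787, 0.0], [0.787, -0.617, 0.0], [0.0, 0.0, -1.0]]
ft_force: [4.4, 1.8, -7.3]
finger_gap: 0.0281
grip_force: 40.3
```

Emit:
move_arm(motion=[0,0,0,0,0,0,0,0,0,0,0,0,0,0,0,0,0,0,0,0,0,0,0,0,0,0,0,0,0,0], grip=0.4)

```text
time: 11.98
position: [0.6, 0.0209, 0.2638]
tcp_rot: [[0.617, 0.787, -0.0], [0.787, -0.617, -0.0], [-0.0, -0.0, -1.0]]
ft_force: [0.3, 0.3, -0.3]
finger_gap: 0.0598
grip_force: 0.0
```

Emit:
move_arm(motion=[0,0,-0.06,0,0,0,0,0,-0.13,0,0,0,0,0,-0.18,0,0,0,0,0,-0.12,0,0,0,0,0,-0.06,0,0,0])

```text
time: 12.4
position: [0.6009, 0.021, 0.3215]
tcp_rot: [[0.617, 0.787, 0.003], [0.787, -0.617, 0.0], [0.002, 0.003, -1.0]]
ft_force: [0.1, -0.2, -0.3]
finger_gap: 0.0599
grip_force: 0.0
```

Run:
```python
from h import *
np.set_printoptions(precision=4,suppress=True)
for n in ['wrist','side']:
  p=r.camera(n); save(p,n+'4.png')
  for q,z in dict(knob_top=.122,push_face=.065).items():
    for o in r.place_of(p,q)[:1]:
        X=atz(p,o['uv'],z)[:2]-C; print(n,q,round(o['confidence'],2),np.array(o['uv']),A-np.degrees(np.arctan2(X[1],X[0])),np.hypot(*X))
s=r.state(); print(s['time'],s['position'],yawof(np.array(s['tcp_rot'])),s['ft_force'])
y0=A-13.37; src=(np.array(s['position']),yawof(np.array(s['tcp_rot'])))
src=plan(np.r_[C+.095*un(y0)+.045*un(y0+90),.31],y0+90,25,src); print(src)
```

```text
wrist knob_top 0.82 [283.7 246.8] 15.283011920376353 0.09269275757900085
wrist push_face 0.59 [255.1 217.4] 1.5990038442636205 0.09506773436186117
side knob_top 0.6 [289.9 258.9] 175.31929554502298 0.12307602558209844
side push_face 0.49 [296.  219.5] 2.496237451155878 0.09701618072764728
12.7 [0.5998 0.021  0.3179] 51.89518864025566 [0.3302 0.1861 0.0157]
0.000,-0.018,0.003,0,0,-0.899, 0.001,-0.018,0.003,0,0,-0.899, 0.002,-0.018,0.003,0,0,-0.899, 0.003,-0.018,0.003,0,0,-0.899, 0.005,-0.017,0.003,0,0,-0.899,
0.006,-0.017,0.003,0,0,-0.899, 0.007,-0.017,0.003,0,0,-0.899, 0.008,-0.016,0.003,0,0,-0.899, 0.009,-0.016,0.003,0,0,-0.899, 0.010,-0.015,0.003,0,0,-0.899,
0.011,-0.014,0.003,0,0,-0.899, 0.011,-0.014,0.003,0,0,-0.899, 0.012,-0.013,0.003,0,0,-0.899, 0.013,-0.012,0.003,0,0,-0.899, 0.014,-0.011,0.003,0,0,-0.899,
0.014,-0.010,0.003,0,0,-0.899, 0.015,-0.010,0.003,0,0,-0.899, 0.016,-0.009,0.003,0,0,-0.899, 0.016,-0.008,0.003,0,0,-0.899, 0.017,-0.007,0.003,0,0,-0.899,
0.017,-0.005,0.003,0,0,-0.899, 0.017,-0.004,0.003,0,0,-0.899, 0.018,-0.003,0.003,0,0,-0.899, 0.018,-0.002,0.003,0,0,-0.899, 0.018,-0.001,0.003,0,0,-0.899,
(array([0.5647, 0.0487, 0.31  ]), 141.82)
```

View pics/wrist4.png

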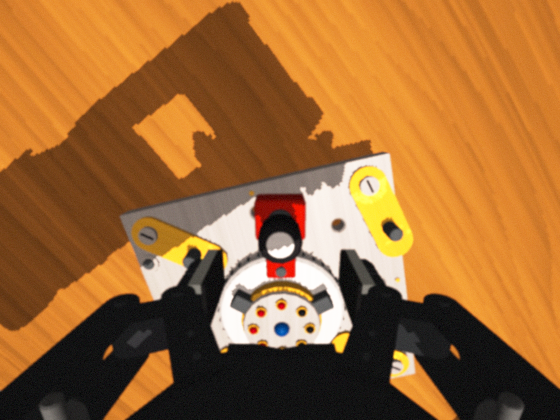

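The wrist view shows the arm turned about 13.5°, with the knob (280,243) released and riding. The uncovered hole is at (338,225).

Emit:
move_arm(motion=[0,-0.018,0.003,0,0,-0.9,0.001,-0.018,0.003,0,0,-0.9,0.002,-0.018,0.003,0,0,-0.9,0.003,-0.018,0.003,0,0,-0.9,0.005,-0.017,0.003,0,0,-0.9])

```text
time: 13.12
position: [0.5927, 0.0266, 0.3162]
tcp_rot: [[0.341, 0.94, -0.002], [0.94, -0.341, -0.0], [-0.001, -0.002, -1.0]]
ft_force: [0.1, -0.2, -0.6]
finger_gap: 0.0598
grip_force: 0.0
```

Emit:
move_arm(motion=[0.006,-0.017,0.003,0,0,-0.9,0.007,-0.017,0.003,0,0,-0.9,0.008,-0.016,0.003,0,0,-0.9,0.009,-0.016,0.003,0,0,-0.9,0.01,-0.015,0.003,0,0,-0.9], grip=-1)

```text
time: 13.53
position: [0.5857, 0.0323, 0.3147]
tcp_rot: [[0.034, 0.999, -0.002], [0.999, -0.034, -0.0], [-0.0, -0.002, -1.0]]
ft_force: [-0.3, -0.4, -0.2]
finger_gap: 0.0008
grip_force: 0.0
```

Emit:
move_arm(motion=[0.011,-0.014,0.003,0,0,-0.9,0.011,-0.014,0.003,0,0,-0.9,0.012,-0.013,0.003,0,0,-0.9,0.013,-0.012,0.003,0,0,-0.9,0.014,-0.011,0.003,0,0,-0.9])

```text
time: 13.95
position: [0.5788, 0.0378, 0.3132]
tcp_rot: [[-0.277, 0.961, -0.002], [0.961, 0.277, -0.0], [0.0, -0.002, -1.0]]
ft_force: [0.5, 0.4, -0.0]
finger_gap: -0.0001
grip_force: 0.0
```

Emit:
move_arm(motion=[0.014,-0.01,0.003,0,0,-0.9,0.015,-0.01,0.003,0,0,-0.9,0.016,-0.009,0.003,0,0,-0.9,0.016,-0.008,0.003,0,0,-0.9,0.017,-0.007,0.003,0,0,-0.9])

```text
time: 14.37
position: [0.5716, 0.0433, 0.3117]
tcp_rot: [[-0.56, 0.828, -0.002], [0.828, 0.56, -0.0], [0.001, -0.001, -1.0]]
ft_force: [0.7, -0.0, 0.0]
finger_gap: -0.0002
grip_force: 0.0
```

Emit:
move_arm(motion=[0.017,-0.005,0.003,0,0,-0.9,0.017,-0.004,0.003,0,0,-0.9,0.018,-0.003,0.003,0,0,-0.9,0.018,-0.002,0.003,0,0,-0.9,0.018,-0.001,0.003,0,0,-0.9])

```text
time: 14.78
position: [0.5647, 0.0489, 0.3103]
tcp_rot: [[-0.789, 0.615, -0.002], [0.615, 0.789, -0.0], [0.001, -0.001, -1.0]]
ft_force: [0.2, 0.5, 0.4]
finger_gap: 0.0003
grip_force: 0.0
```

Run:
```python
from h import *
np.set_printoptions(precision=4,suppress=True)
s=r.state(); print(s['time'],s['position'],yawof(np.array(s['tcp_rot'])),s['finger_gap'])
y0=A-13.4; src=(np.array(s['position']),yawof(np.array(s['tcp_rot'])))
src=plan(np.r_[C+.095*un(y0)+.043*un(y0+90),.235],y0+90,5,src); print(src)
```

```text
14.7833 [0.5647 0.0489 0.3103] 142.07619123009266 0.00027879663072490676
-0.005,-0.000,0.151,0,0,0.014, -0.005,-0.000,0.151,0,0,0.014, -0.005,-0.000,0.151,0,0,0.014, -0.005,-0.000,0.151,0,0,0.014, -0.005,-0.000,0.151,0,0,0.014,
(array([0.5664, 0.0474, 0.235 ]), 141.79)
```

Emit:
move_arm(motion=[-0.002,0,0.08,0,0,0,-0.002,0,0.17,0,0,0,-0.002,0,0.24,0,0,0,-0.002,0,0.17,0,0,0,-0.002,0,0.09,0,0,0])

```text
time: 15.2
position: [0.5647, 0.0481, 0.2331]
tcp_rot: [[-0.786, 0.619, -0.004], [0.619, 0.786, -0.0], [0.003, -0.003, -1.0]]
ft_force: [-0.2, -0.5, 0.0]
finger_gap: 0.0001
grip_force: 0.0
```

```bash
cat > st.py <<'E'
from h import *
np.set_printoptions(precision=4,suppress=True)
s=r.state(); q=np.array(s['position'])[:2]; y=yawof(np.array(s['tcp_rot'])); f=np.array(s['ft_force'])
# arm angle implied by contact if finger face is touching
v=q-C; rad=np.hypot(*v); phi=np.degrees(np.arctan2(v[1],v[0]))-np.degrees(np.arctan2(.031,.095))
print(s['time'],s['position'],'yaw',y,'R',rad,'implied turn',A-phi,'ideal yaw',phi+90,'push N',f[:2]@un(y),f)
E
python3 - <<'E'
from st import *
src=(np.array(s['position']),y)
t0=A-phi; r0=np.hypot(.095,.031)
for k in range(5):
    g=phi-(k+1)*2.0; src=plan(np.r_[C+.095*un(g)+.031*un(g+90),.235],g+90,1,src)
E
```

```text
15.2 [0.5647 0.0481 0.2331] yaw 141.77921173197404 R 0.10454892344486517 implied turn 6.131889234860068 ideal yaw 149.05811076513993 push N -0.116580729796295 [-0.2114 -0.4569  0.0179]
-0.052,-0.027,-0.019,0,0,-1.320, -0.033,0.010,-0.000,0,0,0.500, -0.033,0.010,-0.000,0,0,0.500, -0.033,0.010,-0.000,0,0,0.500, -0.033,0.010,-0.000,0,0,0.500,
```

Emit:
move_arm(motion=[-0.02,0,0,0,0,0,-0.025,0,0,0,0,0,-0.025,0,0,0,0,0,-0.02,0,0,0,0,0,-0.015,0,0,0,0,0])

```text
time: 15.62
position: [0.5748, 0.0416, 0.2372]
tcp_rot: [[-0.787, 0.617, 0.002], [0.617, 0.787, 0.0], [-0.001, 0.001, -1.0]]
ft_force: [-0.1, -0.4, -0.1]
finger_gap: -0.0002
grip_force: 0.0
```

Emit:
move_arm(motion=[-0.015,0,0,0,0,0,-0.015,0.004,0,0,0,0.2,-0.016,0.005,0,0,0,0.25,-0.016,0.005,0,0,0,0.25,-0.016,0.005,0,0,0,0.25])

```text
time: 16.03
position: [0.5807, 0.0389, 0.2365]
tcp_rot: [[-0.743, 0.669, -0.002], [0.669, 0.743, 0.001], [0.002, -0.001, -1.0]]
ft_force: [-5.0, 5.5, 4.7]
finger_gap: 0.0002
grip_force: 3.7
```

```bash
python3 st.py
```

```text
16.0333 [0.5807 0.0389 0.2365] yaw 137.98136126823763 R 0.10070426244700643 implied turn 16.20685278250906 ideal yaw 138.98314721749094 push N 7.392249551628731 [-5.0279  5.4632  4.6607]
```

Emit:
move_arm(motion=[-0.021,0.006,0,0,0,0.3,-0.025,0.008,0,0,0,0.375,-0.025,0.008,0,0,0,0.375,-0.025,0.008,0,0,0,0.375,-0.025,0.008,0,0,0,0.375])

```text
time: 16.45
position: [0.5921, 0.0333, 0.2365]
tcp_rot: [[-0.653, 0.757, -0.002], [0.757, 0.653, 0.001], [0.002, -0.0, -1.0]]
ft_force: [-4.6, 7.0, 5.2]
finger_gap: -0.0001
grip_force: 4.1
```

```bash
python3 st.py
```

```text
16.45 [0.5921 0.0333 0.2365] yaw 130.75676054197447 R 0.10081350432624679 implied turn 23.4515144772558 ideal yaw 131.7384855227442 push N 8.317601488053397 [-4.608   7.009   5.2134]
```

Emit:
move_arm(motion=[-0.025,0.008,0,0,0,0.375,-0.025,0.008,0,0,0,0.375,-0.025,0.008,0,0,0,0.375,-0.025,0.008,0,0,0,0.375,-0.02,0.006,0,0,0,0.3])

```text
time: 16.87
position: [0.6028, 0.0263, 0.2365]
tcp_rot: [[-0.553, 0.833, -0.001], [0.833, 0.553, 0.002], [0.002, 0.0, -1.0]]
ft_force: [-3.5, 7.5, 3.6]
finger_gap: -0.0002
grip_force: 4.0
```

```bash
python3 st.py
```

```text
16.8667 [0.6028 0.0263 0.2365] yaw 123.54926688778747 R 0.10088323173564621 implied turn 30.721190298565702 ideal yaw 124.4688097014343 push N 8.173469641439675 [-3.506   7.4824  3.6315]
```

Emit:
move_arm(motion=[-0.025,0.008,0,0,0,0.375,-0.025,0.008,0,0,0,0.375,-0.025,0.008,0,0,0,0.375,-0.02,0.006,0,0,0,0.3,-0.014,0.004,0,0,0,0.2])

```text
time: 17.28
position: [0.6116, 0.0188, 0.2365]
tcp_rot: [[-0.455, 0.89, -0.0], [0.89, 0.455, 0.002], [0.002, 0.001, -1.0]]
ft_force: [-2.5, 9.0, 2.1]
finger_gap: -0.0001
grip_force: 3.9
```

Emit:
move_arm(motion=[-0.01,0.003,0,0,0,0.15,-0.01,0.003,0,0,0,0.15,-0.01,0.003,0,0,0,0.15,-0.008,0.002,0,0,0,0.12,-0.008,0.002,0,0,0,0.12])

```text
time: 17.7
position: [0.6149, 0.0154, 0.2366]
tcp_rot: [[-0.412, 0.911, 0.001], [0.911, 0.412, 0.002], [0.001, 0.001, -1.0]]
ft_force: [0.5, 7.9, 1.3]
finger_gap: -0.0002
grip_force: 3.6
```

```bash
python3 st.py
python3 - <<'E'
from h import *
p=r.camera('side')
for q,z in dict(knob_top=.122,push_face=.065).items():
    for o in r.place_of(p,q)[:1]: print(q,o['confidence'],o['uv'],atz(p,o['uv'],z))
for t in (40,42,45): 
    k=C+.095*un(A-t); print(t,proj(p,[np.r_[k,.122],np.r_[k,.112]]))
save({'image':cv2.resize(p['image'][150:290,220:400],None,fx=3,fy=3)},'side5.png')
E
```

```text
17.7 [0.6149 0.0154 0.2366] yaw 114.34676128256248 R 0.10091408878782426 implied turn 39.98505705737402 ideal yaw 115.20494294262598 push N 6.981242962110767 [0.5123 7.8945 1.2961]
knob_top 0.55 [317.6, 206.2] [0.64335711 0.00493188 0.122     ]
push_face 0.76 [310.6, 224.3] [ 0.61946758 -0.00265164  0.065     ]
40 [[314.71719787 211.22941105]
 [314.65792576 213.87289898]]
42 [[315.53767532 211.76570239]
 [315.47446014 214.41020901]]
45 [[316.7179857  212.60617716]
 [316.64906761 215.25225057]]
```

Emit:
move_arm(motion=[-0.008,0.002,0,0,0,0.12,-0.008,0.002,0,0,0,0.12,-0.008,0.002,0,0,0,0.12,-0.007,0.002,0,0,0,0.1,-0.006,0.002,0,0,0,0.09])

```text
time: 18.27
position: [0.6175, 0.0124, 0.2366]
tcp_rot: [[-0.377, 0.926, 0.001], [0.926, 0.377, 0.002], [0.001, 0.002, -1.0]]
ft_force: [1.5, 8.2, -0.7]
finger_gap: 0.0002
grip_force: 3.7
```

Emit:
move_arm(motion=[-0.005,0.0015,0,0,0,0.075,-0.005,0.0015,0,0,0,0.075,-0.005,0.0015,0,0,0,0.075,-0.005,0.0015,0,0,0,0.075,-0.004,0.001,0,0,0,0.06])

```text
time: 18.68
position: [0.619, 0.0098, 0.2366]
tcp_rot: [[-0.354, 0.935, 0.001], [0.935, 0.354, 0.001], [0.0, 0.001, -1.0]]
ft_force: [0.3, 1.9, 0.1]
finger_gap: -0.0001
grip_force: 0.5
```

```bash
python3 st.py
```

```text
18.6833 [0.619  0.0098 0.2366] yaw 110.74900837666533 R 0.10029561969557736 implied turn 43.925587400061744 ideal yaw 111.26441259993825 push N 1.6450372752242588 [0.33   1.8842 0.0781]
```

```bash
python3 - <<'E'
from h import *
p=r.camera('side'); save({'image':cv2.resize(p['image'][170:260,250:370],None,fx=5,fy=5)},'side6.png')
E
python3 st.py
```

```text
18.7333 [0.6188 0.0094 0.2364] yaw 110.74832134642118 R 0.09998932027892442 implied turn 44.027726828280805 ideal yaw 111.16227317171919 push N 0.15614118994877832 [-0.2724  0.0638 -0.2877]
```

View pics/side6.png

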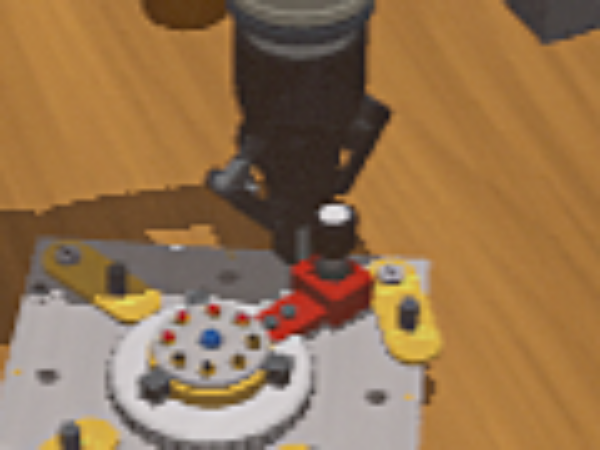

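```bash
python3 - <<'E'
from h import *
np.set_printoptions(precision=2,suppress=True)
p=r.camera('side')
print('start',proj(p,[np.r_[C+.095*un(A),.112]]),'obs 297.3,203.6')
k=C+.095*un(A-45); print('45 ride/home',proj(p,[np.r_[k,.122],np.r_[k,.112]]))
print([ (o['confidence'],o['uv']) for o in r.place_of(p,'knob_top')[:2]])
p=r.camera('scene'); print('scene start',proj(p,[np.r_[C+.095*un(A),.112]]),'obs 305,205.3')
print('45 ride/home',proj(p,[np.r_[k,.122],np.r_[k,.112]]),[ (o['confidence'],o['uv']) for o in r.place_of(p,'knob_top')[:2]])
E
python3 st.py
```

```text
start [[294.37 207.8 ]] obs 297.3,203.6
45 ride/home [[316.72 212.61]
 [316.65 215.25]]
[(0.67, [319.2, 211.7])]
scene start [[302.4 204.6]] obs 305,205.3
45 ride/home [[297.62 222.28]
 [297.55 225.13]] [(0.52, [297.6, 225.4])]
18.9333 [0.6185 0.0091 0.2362] yaw 110.78669950437195 R 0.09950195461630958 implied turn 44.06096593005897 ideal yaw 111.12903406994103 push N 0.7242699393411004 [-0.2693  0.6725 -0.3993]
```

Emit:
move_arm(motion=[0.03,0,0,0,0,0,0.05,0,0,0,0,0,0.06,0,0,0,0,0,0.04,0,-0.02,0,0,0,0.02,0,-0.06,0,0,0])

```text
time: 19.35
position: [0.6108, 0.0288, 0.2437]
tcp_rot: [[-0.355, 0.935, -0.002], [0.935, 0.355, 0.0], [0.001, -0.002, -1.0]]
ft_force: [0.6, -0.0, -0.5]
finger_gap: -0.0002
grip_force: 0.0
```

Emit:
move_arm(motion=[0,0,-0.15,0,0,0,0,0,-0.25,0,0,0,0,0,-0.3,0,0,0,0,0,-0.25,0,0,0,0,0,-0.15,0,0,0])

```text
time: 19.77
position: [0.612, 0.0283, 0.3578]
tcp_rot: [[-0.355, 0.935, 0.004], [0.935, 0.355, 0.0], [-0.001, 0.004, -1.0]]
ft_force: [1.0, 0.2, 0.1]
finger_gap: -0.0001
grip_force: 0.0
```

Emit:
move_arm(motion=[-0.15,0,-0.05,0,0,0,-0.25,0,0,0,0,0,-0.3,0,0,0,0,0,-0.25,0,0,0,0,0,-0.15,0,0,0,0,0])

```text
time: 20.18
position: [0.6511, -0.0775, 0.3589]
tcp_rot: [[-0.354, 0.935, 0.0], [0.935, 0.354, -0.001], [-0.001, -0.0, -1.0]]
ft_force: [-0.3, 0.5, -0.4]
finger_gap: 0.0001
grip_force: 0.0
```

Emit:
move_arm(motion=[0,0,0,0,0,0,0,0,0,0,0,0,0,0,0,0,0,0,0,0,0,0,0,0,0,0,0,0,0,0])

```text
time: 20.6
position: [0.6503, -0.0739, 0.3591]
tcp_rot: [[-0.356, 0.934, -0.0], [0.934, 0.356, 0.0], [0.0, -0.0, -1.0]]
ft_force: [-0.9, -0.1, -0.4]
finger_gap: -0.0001
grip_force: 0.0
```

Run:
```python
from h import *
np.set_printoptions(precision=2,suppress=True)
p=r.camera('wrist'); save(p,'wrist7.png')
for t in (44,44.5,45): k=C+.095*un(A-t); print(t,proj(p,[np.r_[k,.122],np.r_[k,.112]]).ravel())
for q,z in dict(knob_top=.112,push_face=.065,cover_button=.068).items():
    for o in r.place_of(p,q)[:1]:
        X=atz(p,o['uv'],z)[:2]-C; print(q,round(o['confidence'],2),np.array(o['uv']),A-np.degrees(np.arctan2(X[1],X[0])),np.hypot(*X))
for n in('side','scene'):
    p=r.camera(n); print(n,[(o['confidence'],o['uv']) for o in r.place_of(p,'knob_top')[:2]])
print(r.state()['time'],r.state()['position'])
```

```text
44 [280.95 141.46 280.95 140.52]
44.5 [280.95 142.68 280.95 141.69]
45 [280.94 143.9  280.95 142.85]
knob_top 0.61 [280.7 144.2] 45.58111549227799 0.09483923017057212
push_face 0.8 [279.  119.7] 35.06468104443328 0.0945329788763495
cover_button 0.69 [306.8 185.7] 63.98899791007131 0.12574261879618595
side [(0.52, [322.7, 210.6])]
scene [(0.56, [298.9, 226.0])]
21.0 [ 0.65 -0.07  0.36]
```

View pics/wrist7.png

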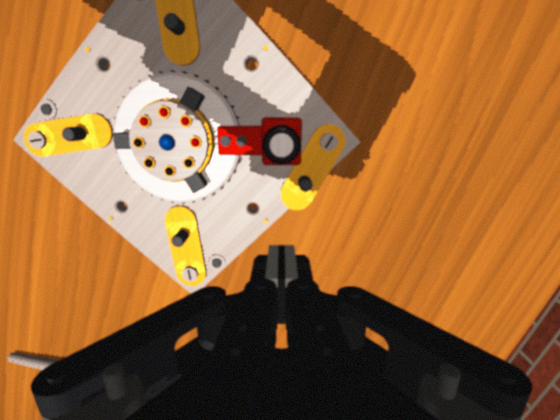

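Wrist view shows the arm at about 45° and the cover clear of the block at (305,185). I'll compare knob height against the home and riding pictures.

Run:
```python
from h import *
p=r.camera('side'); now=p['image'][:,:,::-1]
a=cv2.imread('pics/side0.png'); b=cv2.resize(cv2.imread('pics/side5.png'),(180,140),interpolation=cv2.INTER_AREA)
f=np.zeros_like(now); f[150:290,220:400]=b
def c(im,u,v): return cv2.resize(np.ascontiguousarray(im[v-20:v+25,u-16:u+16]),None,fx=8,fy=8,interpolation=cv2.INTER_CUBIC)
cv2.imwrite('pics/m8.png',np.hstack([c(a,297,208),c(f,317,211),c(now,319,213)]))
```

```text
(no output)
```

View pics/m8.png

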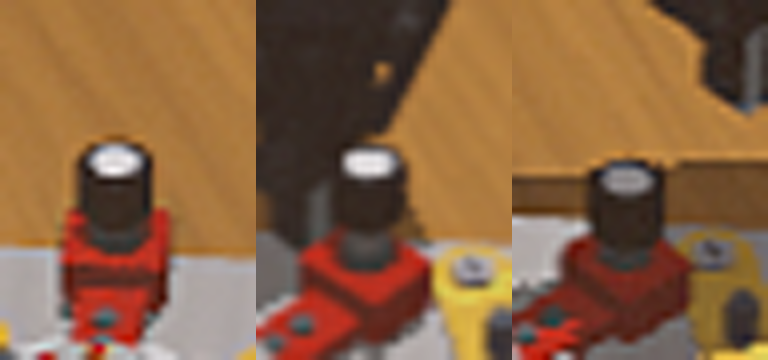

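The montage shows home, riding and now. The neck under the knob (right, y≈260) is short again as in the home picture, so the pin is home.

```bash
python3 -c "
from cell import r
print(r.sign_off())"
```

```text
the job is handed in; nothing more can be done
None
```

I swung the cover aside, indexed the turntable one hole clockwise, and handed the job in at about 21 s. The camera images show the arm at about 45° and the knob back at its home height, the highest push reading was about 9 N, and no verdict came back.

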